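Take the intake grille off the warming unit for washing

ROBOT

A 6-joint arm with a two-finger parallel gripper is mounted at the origin on the work surface. World frame = base frame: x ahead of the robot, y to its left, z up, the work surface at z = 0. Lengths are in m, angles in rad, forces in N, time in s.
With the tool pointing down it reaches from about 0.375 to 0.9 m from the base axis. Payload 3.1 kg.
Tool frame: the origin (TCP) lies between the finger pads; the fingertips stand 19 mm ahead of it and the grasp point (between the pads) is the TCP; z points along the fingers, y is the direction in which the jaws open and shut (so a half turn about z gives the same grasp; the last joint's range is limited). The gripper opens to 85 mm and grips with 20 to 120 N. Pads are 22 mm wide; open, the fingers measure 114 mm over their backs; the gripper's body (76 mm by 85 mm) begins 54 mm behind the grasp point. The pads swing forward as they close: fully open they stand 13 mm farther back than shut.
Start: joints at [-1.317, 0.527, 1.433, -0, 1.181, -0.178], TCP at [0.262, -0.568, 0.223] pointing down, gripper open.
Joint ranges: [-3.08, 3.08], [-0.75, 2.2], [0.22, 2.44], [-1.43, 4.57], [0, 2.65], [-2.85, 2.85]. Speed limits (rad/s): [2.79, 2.79, 3.14, 3.14, 3.14, 3.14].

INTERFACE

Orientations are given as a unit quaternion [x, y, z, w].
In Python, from station import manip, optics, job gives the robot as it stands.
- The arm moves only by the shell command python3 -m inch 'ROWS' [OPENING] [FORCE]. ROWS is JSON, one flat list of numbers, 4 for each row, row after row: the shift along the world's x, y, z in cm, then the turn about the world's z in rad. A call has 1 to 20 rows; each row shifts and turns the commanded pose from where the row before left it; what a row does not reach is not made up. A row lasts 1/8 s, in which the tool goes at most 62.5 mm and 10.7 degrees, less where a joint would pass 70% of its speed; a pose out of reach is approached as far as the arm can. A call with a gripper value outside its range is refused whole. OPENING is the opening in per cent of the stroke, from 0 (shut) to 100 (fully open), set as the call begins (- or left out, the last holds). The fingers move at their own pace and stop on an object; FORCE is the grip in N (left out, the last holds). Time passes only in rows, so rows that do not move let the fingers close. It gives the time, the measured TCP pose, the force and the opening at its end, in the units of the state.
- manip.sense(): the state, without advancing time (a new reading comes with each control period).
- optics.snapshot(name): name is "scene" or "top" or "wrist"; returns (picture, depth): 420x560x3 uint8, red, green, blue; 420x560 float32, m along the optical axis (not along the pixel's ray), 0 where there is no reading.
- optics.camera_model(name): a dict with "mtx" (3x3 intrinsics, pixels), "dist_coeffs" ([k1, k2, p1, p2, k3] as OpenCV has them; the pictures are not rectified), "camera_from_world" (4x4, takes a point from world to camera coordinates); the wrist camera has in their place "tool_from_camera" (4x4, takes a point from camera to tool coordinates, whose origin is the TCP and whose axes are the flange's). Camera axes: x right, y up, looking along -z (the intrinsics and any distortion apply to the point x, -y, -z); pixel columns grow to the right and rows downward; lengths in m; the calibration is good to about 2 mm. A picture is of the moment at which its call begins: read the wrist's pose just before it. camera_model takes no time and is no camera call.
- job.sign_off(): hands the job in, once; it reports no verdict.
The state is a dict: "t": time; "q": joint angles; "qd": joint speeds; "tau": joint torques, N m; "tcp_pos": TCP position; "tool_rot": TCP orientation; "force": force on the tool from outside, world axes, zero at the start; "ft_torque": the same for the moment, N m; "finger_gap": opening from 0.0 (shut) to 1.0 (fully open).
Only numpy, scipy, OpenCV 4.12 (cv2) and the standard library are available. Lean on these libraries where they do the work, as an engineer would, in place of code of your own. Each camera call takes 0.05 s, during which the arm holds its last target.

TASK

Press the orange release tab of the steel warming unit inward, pivot the black grille cover forward by its top edge until it rests tilted out of its frame, then lift it out and lower it, bottom edge first, onto the floor of the aluminium wash pan, keeping hold of it until it is down, and let go of it there. Leave the yellow squeeze bottle, the pepper mill, the lidded tub and the shaker standing where they are.

Things in the scene. Friction and masses are not known exactly. Their poses are not given: they have to be found in the camera images.
- unit: Fixed steel warming unit, 216 x 250 x 175 mm. Origin on the counter; own x points into the unit (front face x=-116, back x=+100 mm), y across, z up. The bay in its front (|y|<68) holds the grille cover. Behind the cover's top edge a finger pocket, open above, |y|<45, reaches back to x=-25; the orange tab is its floor. Housing beside and behind is 175 high.
- tab_pad (a point): Middle of the top face of the orange tab, in the pocket behind the cover's top flange: unit x=-55, y=0, z=146 mm when out. Tab 80 mm wide (y), from unit x=-93 to -30; it shows from x=-79 back. Flat between its two teeth, so a fingertip pressing it can slide forward on it, pushing the cover's lip. Hard floor under it at z=125. Axes as the unit's.
- tab (a joint): Tab travel straight down into the unit, m: 0 out, 0.012 fully in. Spring: 2 N at 0, 8 N fully in. Two teeth (|y|=31..40 mm, rising to z=156, unit x=-91.5..-86.5) stand in front of the lip of the cover's flange, overlapping it 6 mm; pressed 7 to 10 mm they clear it. Keep it pressed until the cover's top has come 7 mm forward; it springs back by itself.
- cover_mid (a point): Centre of the plate of the loose black plastic grille cover with pale slots, 0.25 kg, plate 10 (x) x 130 (y) x 120 (z) mm. Axes: z to its top edge, y across, x from grille face back to the unit. A flange along its top runs 20 mm back and ends in a turned-down lip: the head is 30 mm thick, with parallel faces x=-5 and x=+25, z=+45..+60. Latched: upright, at unit x=-104, y=0, z=105.
- cover_foot (a point): Middle of the cover's bottom edge, 60 mm below its centre, same axes. With the tab pressed and the top pulled some 50 mm forward, the cover falls over the sill lip and rests by itself tilted about 30 degrees, foot still behind the sill; then it can be gripped by its head (across x) and drawn out along its own plane.
- sill (a point): Where the foot stands when latched, on the bay floor: unit x=-104, y=0, z=45 mm; axes as the unit's. A sill lip in front of it (unit x=-116..-110) rises to z=67. Higher up, two steel claws (|y|=48..68, unit x=-84.5..-73, underside z=168) overhang the rear 5 mm of the cover's top flange, so it cannot be lifted straight up.
- pan: Fixed open aluminium wash pan, outside 200 (x) x 160 (y) x 65 (z) mm, walls and floor 4 mm thick. Origin at the centre of its underside, on the counter. It stands to the left or to the right.
- board: White cutting board 200 x 150 x 14 mm, fixed, on the side opposite the pan; origin at the centre of its underside.
- squeeze: Yellow squeeze bottle, 54 mm diameter, 175 mm high, standing on the counter in front of one front corner of the unit; origin at the centre of its underside. Leave alone.
- mill: Dark wooden pepper mill, 52 mm diameter, 168 mm high, standing in front of the other front corner of the unit; origin at the centre of its underside. Leave alone.
- tub: Green tub with white lid, 92 x 77 x 59 mm, on the cutting board; origin at the centre of its underside. Leave alone.
- shaker: Small steel shaker with a black cap, 39 mm diameter, 64 mm high, standing on top of the unit behind the pocket; origin at the centre of its underside. Leave alone.
Things that resemble listed ones, but are neither listed nor needed, are in the scene too. What is meant by the part that bears cover_mid is not blue, purple or red, and is the smaller of those in its own colour.

How it is judged:
By the outcome, as a careful person would: the job done as asked, in the order asked, and still so for the second after the job is handed in, with the robot touching nothing.
It also fails if it takes over 61 s, if anything falls off the work surface, if the arm or the gripper's body presses on something with over 40 N, if the wrist force passes 120 N, or if a joint passes its speed limit or range.

## Working session

There is one attempt and no reset: what is moved stays moved. The work goes in short steps, Python scripts to look and compute and a shell command to move; the robot and the scene stay as the last step left them, time stands still between calls to the robot, and variables do not carry over. Pictures are saved under pics/ and viewed, and the job is handed in when it is done.

```bash
ls; mkdir -p pics
cat > h.py <<'E'
import numpy as np,cv2,json
from station import manip,optics,job
def snap(n,f):
    s=manip.sense(); p,d=optics.snapshot(n)
    cv2.imwrite(f'pics/{f}.png',p[:,:,::-1]); np.savez(f'pics/{f}.npz',p=p,d=d,tcp=s['tcp_pos'],rot=s['tool_rot'],n=n)
    return p,d
def world(f,uv):
    from scipy.spatial.transform import Rotation as R
    z=np.load(f'pics/{f}.npz'); n=str(z['n']); m=optics.camera_model(n)
    K=np.array(m['mtx']);D=np.array(m['dist_coeffs'])
    uv=np.array(uv,float).reshape(-1,2)
    n_=cv2.undistortPoints(uv.reshape(-1,1,2),K,D).reshape(-1,2)
    d=np.array([z['d'][int(round(v)),int(round(u))] for u,v in uv])
    c=np.c_[n_[:,0]*d,-n_[:,1]*d,-d,np.ones(len(d))]
    if 'camera_from_world' in m: T=np.linalg.inv(np.array(m['camera_from_world']))
    else:
        W=np.eye(4);W[:3,:3]=R.from_quat(z['rot']).as_matrix();W[:3,3]=z['tcp'];T=W@np.array(m['tool_from_camera'])
    return (c@T.T)[:,:3]
def cloud(f):
    z=np.load(f'pics/{f}.npz');h,w=z['d'].shape
    u,v=np.meshgrid(np.arange(w),np.arange(h))
    return world(f,np.c_[u.ravel(),v.ravel()]).reshape(h,w,3),z['p'],z['d']
def crop(f,x0,y0,x1,y1,k,o):
    p=cv2.imread(f'pics/{f}.png')[y0:y1,x0:x1]; cv2.imwrite(f'pics/{o}.png',cv2.resize(p,None,fx=k,fy=k,interpolation=cv2.INTER_CUBIC))
E
python3 - <<'E'
from h import *
print(manip.sense())
snap('scene','s0');snap('top','t0');snap('wrist','w0')
E
```

```text
pics
{'t': 0.0, 'q': array([-1.31753559e+00,  5.28486483e-01,  1.43392742e+00, -2.73455233e-06,
        1.18137677e+00, -1.78500602e-01]), 'qd': array([ 3.82709176e-04,  5.96828202e-04,  8.75113431e-04, -2.94958356e-04,
       -1.43187583e-03,  6.30386391e-05]), 'tau': array([-1.93159234e-03, -4.42353272e+01, -1.78024238e+01, -9.41050962e-05,
        8.31622048e-03, -5.61610108e-06]), 'tcp_pos': array([ 0.26138131, -0.56690224,  0.22211316]), 'tool_rot': array([ 9.76787425e-01,  2.14208118e-01, -4.23350159e-05, -1.09819667e-03]), 'force': array([ 1.10630904,  0.00908523, -0.88958333]), 'ft_torque': array([0.04830079, 0.02249586, 0.01707446]), 'finger_gap': 1.0010861403481333}
```

View pics/s0.png

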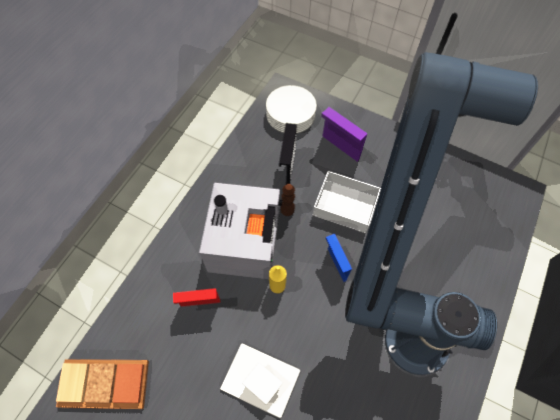

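View pics/t0.png

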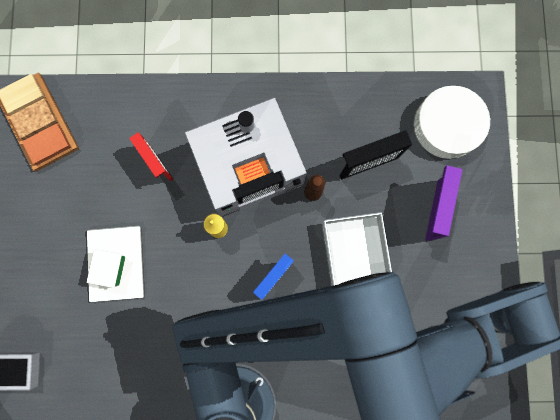

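View pics/w0.png

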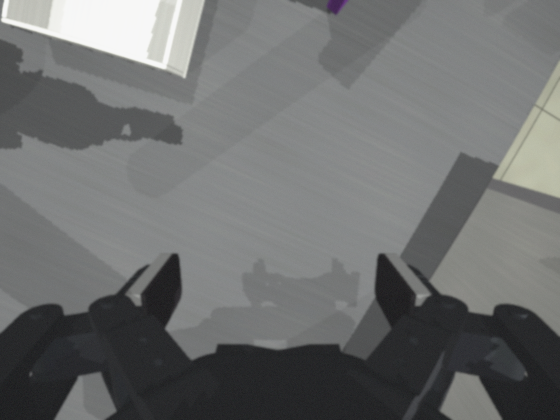

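s0/t0: two black grilles. One is in the unit's bay (top view ~(258,188)); the other stands free at ~(375,155) and looks larger. The one in the unit is the smaller, so it fits; blue (272,277), red (150,157) and purple (445,200) plates are excluded. I'll enlarge to confirm, and measure the unit.

Run:
```python
from h import *
crop('t0',170,90,420,250,3,'t0c')
for f in ('t0','s0'):
    C,p,d=cloud(f)
    m=(d>0)&(abs(C[...,2]-.175)<.006)
    n,l,st,ce=cv2.connectedComponentsWithStats(m.astype(np.uint8))
    for i in range(1,n):
        if st[i,4]>1500:
            q=C[l==i]; r=cv2.minAreaRect((q[:,:2]*1000).astype(np.float32)); print(f,st[i],r,np.median(q[:,2]),cv2.boxPoints(r).round().tolist())
    m=(d>0)&(abs(C[...,2]-.065)<.006)
    n,l,st,ce=cv2.connectedComponentsWithStats(m.astype(np.uint8))
    for i in range(1,n):
        if st[i,4]>60:
            q=C[l==i]; r=cv2.minAreaRect((q[:,:2]*1000).astype(np.float32)); print('pan?',f,st[i],r,np.median(q[:,2]))
uv=[(214,222),(316,184),(246,118),(255,195),(340,165),(408,137),(252,170),(350,250),(380,215),(326,222),(102,270)]
print(np.c_[uv,world('t0',uv).round(3)])
```

```text
t0 [ 186   98  121  112 6058] ((660.1286010742188, -35.960968017578125), (217.57606506347656, 250.74850463867188), 21.431774139404297) 0.17440883268712948 [[513.0, 41.0], [605.0, -192.0], [807.0, -113.0], [716.0, 120.0]]
pan? t0 [ 419   86   71   68 3047] ((779.04833984375, -619.047607421875), (196.5623016357422, 198.78854370117188), 64.8069076538086) 0.06246081599161846
pan? t0 [238 187  49  21 150] ((562.633544921875, -75.42228698730469), (9.20488452911377, 142.330810546875), 21.036273956298828) 0.06611856904452307
pan? t0 [324 215  42  10  73] ((499.9092102050781, -300.692138671875), (10.026055335998535, 114.70439147949219), 11.014263153076172) 0.06404597639316623
pan? t0 [381 216  10  49  87] ((439.96417236328125, -409.9921569824219), (131.98948669433594, 6.524086952209473), 7.632333278656006) 0.06329138713648863
pan? t0 [328 245   7  40  64] ((375.4010009765625, -261.4021301269531), (105.60655212402344, 4.575477600097656), 7.364877700805664) 0.06393842818039364
s0 [ 200  183   79   78 3687] ((660.3088989257812, -36.81687927246094), (213.97640991210938, 254.01626586914062), 21.47
[... 1049 characters left out ...]
370.14501953125, 348.24395751953125), (76.82240295410156, 91.76475524902344), 79.44784545898438) 0.06941347553530286
[[ 2.14e+02  2.22e+02  4.82e-01  4.40e-02  1.63e-01]
 [ 3.16e+02  1.84e+02  5.77e-01 -2.17e-01  1.66e-01]
 [ 2.46e+02  1.18e+02  7.30e-01 -4.10e-02  2.40e-01]
 [ 2.55e+02  1.95e+02  5.59e-01 -5.90e-02  1.10e-01]
 [ 3.40e+02  1.65e+02  6.63e-01 -3.01e-01 -1.00e-03]
 [ 4.08e+02  1.37e+02  7.01e-01 -4.60e-01  1.57e-01]
 [ 2.52e+02  1.70e+02  6.20e-01 -5.20e-02  1.45e-01]
 [ 3.50e+02  2.50e+02  4.17e-01 -3.22e-01  2.00e-03]
 [ 3.80e+02  2.15e+02  5.10e-01 -4.01e-01  5.30e-02]
 [ 3.26e+02  2.22e+02  4.93e-01 -2.52e-01  4.30e-02]
 [ 1.02e+02  2.70e+02  3.66e-01  3.55e-01  6.80e-02]]
```

```bash
sleep 1
```

```text
(no output)
```

View pics/t0c.png

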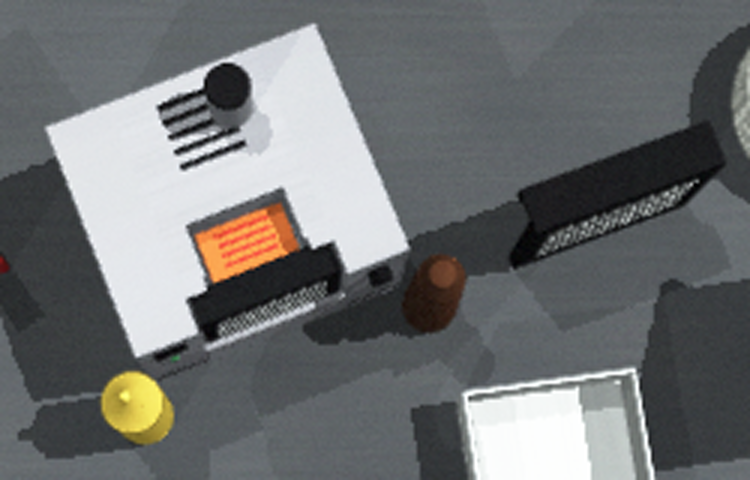

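The smaller grille, latched in the bay, is confirmed (crop: cover at ~(265,290), orange tab at (245,240)). Next I'll check the camera mount geometry, then lift and travel with shut fingers and the jaw axis along unit x.

```bash
python3 -c "
from h import *
print(np.round(optics.camera_model('wrist')['tool_from_camera'],3))"
python3 -m inch '[0,0,5,0, 0,0,5,0, 2.58,3.68,0,0.108, 2.58,3.68,0,0.108, 2.58,3.68,0,0.108, 2.58,3.68,0,0.108, 2.58,3.68,0,0.108, 2.58,3.68,0,0.108, 2.58,3.68,0,0.108, 2.58,3.68,0,0.108, 2.58,3.68,0,0.108, 2.58,3.68,0,0.108, 2.58,3.68,0,0.108, 2.58,3.68,0,0.108, 2.58,3.68,0,0.108, 2.58,3.68,0,0.108, 0,0,0,0, 0,0,0,0]' 0 30
python3 - <<'E'
from h import *
snap('top','t1');snap('wrist','w1')
from scipy.spatial.transform import Rotation as R
s=manip.sense();print(s['tcp_pos'],R.from_quat(s['tool_rot']).as_matrix().round(3),s['t'],s['finger_gap'])
E
```

```text
[[-0.001  0.967  0.256  0.066]
 [ 1.     0.001 -0.001  0.001]
 [-0.001  0.256 -0.967 -0.15 ]
 [ 0.     0.     0.     1.   ]]
t: 2.4
tcp_pos: [0.6223, -0.0525, 0.3226]
tool_rot: [0.564, 0.826, -0.001, -0.001]
force: [0.3, -0.2, 0.2]
finger_gap: -0.002
[ 0.62209965 -0.05336463  0.32294634] [[-0.363  0.932 -0.001]
 [ 0.932  0.363 -0.   ]
 [ 0.    -0.001 -1.   ]] 2.5 -7.570038373910155e-05
```

View pics/t1.png

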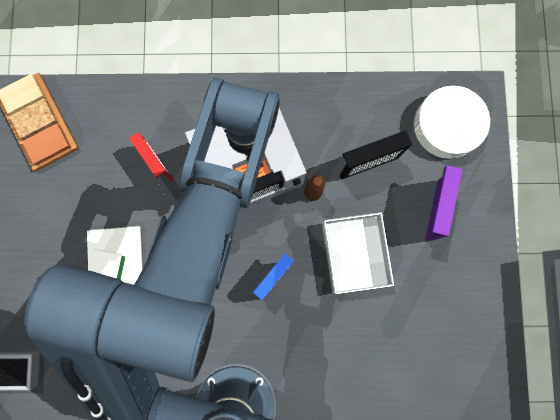

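View pics/w1.png

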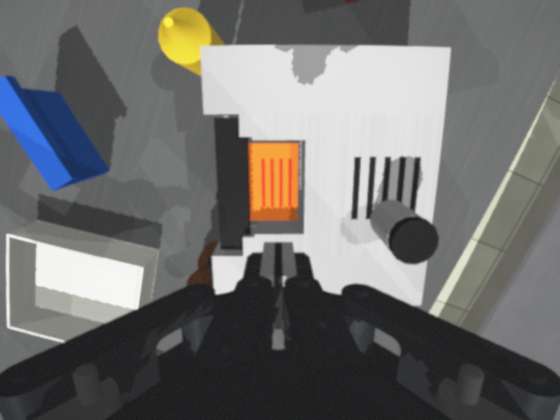

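w1: pocket with orange tab at (275,185), cover head strip at (230,185), shaker at (412,240). t1: pan fully visible at (358,253). Measuring both finely.

Run:
```python
from h import *
C,p,d=cloud('w1')
m=(d>0)&(abs(C[...,2]-.175)<.005)
q=C[m]; n,l,st,ce=cv2.connectedComponentsWithStats(m.astype(np.uint8)); i=1+np.argmax(st[1:,4])
r=cv2.minAreaRect((C[l==i][:,:2]*1000).astype(np.float32)); print(r,np.median(C[l==i][:,2]))
o=np.array([.6676,-.0335]);a=np.radians(21.4);ex=np.array([np.cos(a),np.sin(a)]);ey=np.array([-ex[1],ex[0]])
def U(X): X=np.atleast_2d(X); return np.c_[(X[:,:2]-o)@ex,(X[:,:2]-o)@ey,X[:,2]]
uv=[(212,180),(220,180),(235,180),(246,180),(255,180),(275,180),(296,180),(304,180),(308,180),(275,137),(275,142),(275,226),(275,236),(230,112),(230,118),(230,249),(230,256),(412,238),(205,80),(200,55),(440,100),(448,100),(210,270)]
print(np.c_[uv,U(world('w1',uv)).round(4)*1000])
C,p,d=cloud('t1')
m=(d>0)&(C[...,2]>.045)&(C[...,2]<.075); m[:200]=0;m[305:]=0;m[:,:318]=0;m[:,400:]=0
P=(C[m][:,:2]*1000).astype(np.float32);r=cv2.minAreaRect(P);print('pan',len(P),r)
m=(d>0)&(C[...,2]>.055)&(C[...,2]<.075); m[:200]=0;m[305:]=0;m[:,:318]=0;m[:,400:]=0
P=(C[m][:,:2]*1000).astype(np.float32);r=cv2.minAreaRect(P);print('pan',len(P),r,C[m][:,2].max())
crop('t1',310,195,405,305,6,'pan1')
```

```text
((661.9132080078125, -37.10003662109375), (217.44052124023438, 251.60153198242188), 21.448368072509766) 0.17463373282020153
[[ 212.   180.  -145.3  -25.     1.9]
 [ 220.   180.  -104.2    5.3  164.5]
 [ 235.   180.   -89.9    5.   163.6]
 [ 246.   180.   -79.1    5.3  165.2]
 [ 255.   180.   -71.8    1.8  146.7]
 [ 275.   180.   -51.5    1.7  146.5]
 [ 296.   180.   -30.1    1.4  145.2]
 [ 304.   180.   -24.2    6.7  173.5]
 [ 308.   180.   -20.6    6.9  174.4]
 [ 275.   137.   -51.    46.2  174.5]
 [ 275.   142.   -51.5   38.2  123.5]
 [ 275.   226.   -51.7  -46.3  150.1]
 [ 275.   236.   -51.5  -48.1  175.1]
 [ 230.   112.   -90.7   68.3  175.5]
 [ 230.   118.   -92.3   63.1  165.2]
 [ 230.   249.   -98.5  -68.6  158.3]
 [ 230.   256.   -96.2  -69.4  174.3]
 [ 412.   238.    55.4  -26.9  238. ]
 [ 205.    80.  -112.    95.7  172.9]
 [ 200.    55.  -125.8  124.8  126.2]
 [ 440.   100.    96.4   79.5  174.1]
 [ 448.   100.   192.7   89.5   -0.5]
 [ 210.   270.  -123.5  -98.3  146.7]]
pan 581 ((406.40679931640625, -336.2275695800781), (200.44491577148438, 161.8153076171875), 7.250402927398682)
pan 467 ((406.4157409667969, -336.302001953125), (200.39071655273438, 161.78382873535156), 7.310084342956543) 0.0744536141944181
```

```bash
sleep 1
```

```text
(no output)
```

View pics/pan1.png

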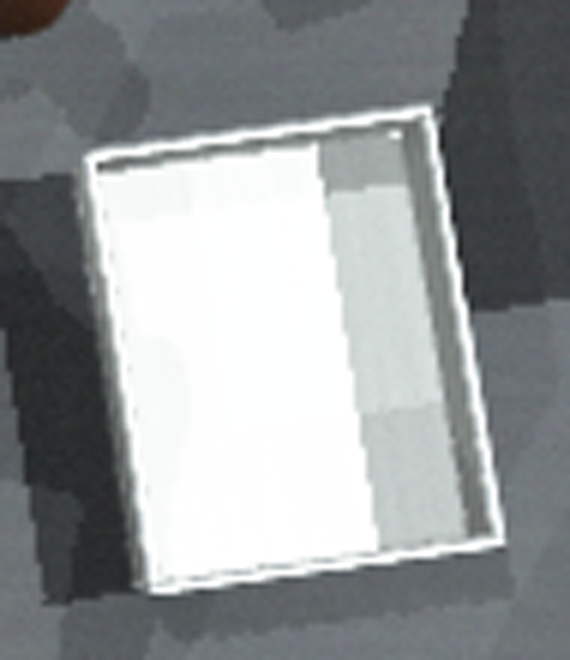

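```bash
python3 -m inch '[0,0.1,-4,0, 0,0.1,-4,0, 0,0,-4,0, 0,0,-2.5,0, 0,0,0,0]'; python3 -m inch '[0,0,-0.3,0, 0,0,-0.3,0, 0,0,0,0]'; python3 -m inch '[0,0,-0.3,0, 0,0,0,0]'
```

```text
t: 3.12
tcp_pos: [0.6207, -0.0512, 0.1761]
tool_rot: [0.565, 0.825, -0.001, -0.002]
force: [-0.0, -0.3, 0.1]
finger_gap: -0.001
t: 3.5
tcp_pos: [0.6231, -0.0505, 0.1729]
tool_rot: [0.564, 0.826, 0.0, 0.001]
force: [0.6, 0.7, 0.1]
finger_gap: -0.001
t: 3.75
tcp_pos: [0.6227, -0.0503, 0.169]
tool_rot: [0.564, 0.826, -0.0, -0.0]
force: [0.9, -0.2, -0.3]
finger_gap: -0.002
```

```bash
python3 -m inch '[0,0,-0.4,0, 0,0,-0.2,0, 0,0,0,0]'; python3 -m inch '[0,0,-0.2,0, 0,0,-0.2,0, 0,0,0,0]'
```

```text
t: 4.12
tcp_pos: [0.6226, -0.0503, 0.1627]
tool_rot: [0.564, 0.826, -0.0, -0.0]
force: [0.3, 0.1, -0.5]
finger_gap: -0.002
t: 4.5
tcp_pos: [0.6226, -0.0504, 0.1589]
tool_rot: [0.564, 0.826, -0.0, -0.0]
force: [0.4, 1.2, -0.4]
finger_gap: -0.0
```

Run:
```python
from h import *
snap('wrist','w2')
s=manip.sense();print(s['tcp_pos'],s['force'],s['t'])
```

```text
[ 0.62270613 -0.05038613  0.1589861 ] [-0.24858702 -0.17181746  0.26352898] 4.55
```

View pics/w2.png

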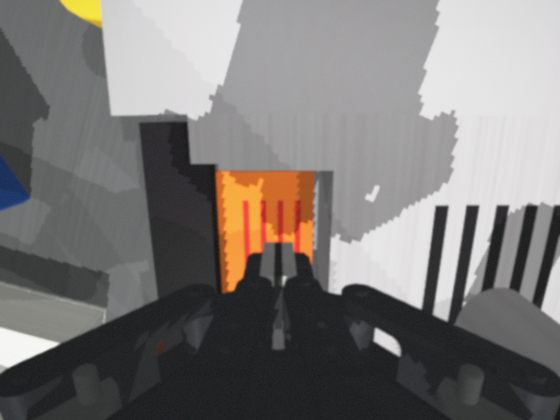

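```bash
python3 - <<'E'
from h import *
uv=[(265,190),(235,190),(265,215),(280,255),(280,248),(170,200),(205,200),(240,60)]
print(np.c_[uv,world('w2',uv).round(4)*1000])
E
python3 -m inch '[0,0,-0.2,0, 0,0,0,0]';python3 -m inch '[0,0,-0.2,0, 0,0,0,0]'
```

```text
[[265.  190.  606.9 -25.9 145. ]
 [235.  190.  592.5 -31.3 146. ]
 [265.  215.  611.6 -38.2 145.8]
 [280.  255.  620.3 -39.8 186.7]
 [280.  248.  620.5 -40.1 178.7]
 [170.  200.  566.8 -42.1 164.1]
 [205.  200.  582.  -36.2 163.9]
 [240.   60.  578.4  25.1 174.8]]
t: 4.8
tcp_pos: [0.6227, -0.0504, 0.1569]
tool_rot: [0.564, 0.826, -0.0, -0.0]
force: [0.3, -0.2, -0.7]
finger_gap: 0.002
t: 5.05
tcp_pos: [0.6226, -0.0504, 0.1549]
tool_rot: [0.564, 0.826, -0.0, -0.0]
force: [1.1, -0.3, 0.6]
finger_gap: 0.001
```

```bash
for i in 1; do python3 -m inch '[0,0,-0.2,0, 0,0,0,0]';python3 -m inch '[0,0,-0.2,0, 0,0,0,0]';python3 -m inch '[0,0,-0.2,0, 0,0,0,0]'; done | egrep 'tcp|force'
```

```text
tcp_pos: [0.6226, -0.0504, 0.1529]
force: [0.1, -0.6, -0.1]
tcp_pos: [0.6227, -0.0504, 0.1509]
force: [-0.1, 0.5, 0.8]
tcp_pos: [0.6226, -0.0503, 0.1489]
force: [0.5, 0.1, -0.0]
```

Run:
```python
from h import *
snap('wrist','w3');snap('scene','s3')
uv=[(265,190),(235,190),(265,215),(170,200),(205,200),(240,60)]
print(np.c_[uv,world('w3',uv).round(4)*1000])
crop('w3',140,120,400,320,3,'w3c')
s=manip.sense();print(s['tcp_pos'],s['force'],s['t'],s['tau'])
```

```text
[[265.  190.  606.5 -23.7 145. ]
 [235.  190.  593.  -28.8 145.9]
 [265.  215.  610.9 -35.2 146.1]
 [170.  200.  569.6 -37.8 166. ]
 [205.  200.  583.3 -32.9 164.2]
 [240.   60.  579.9  24.1 174.3]]
[ 0.62276113 -0.05041014  0.14907541] [-0.70239803  0.20872551  0.27057126] 5.9 [ 5.18114084e-04 -4.55969024e+01 -1.53897446e+01 -2.82297915e-04
  3.16601639e-03 -7.81063449e-06]
```

```bash
sleep 1
```

```text
(no output)
```

View pics/w3c.png

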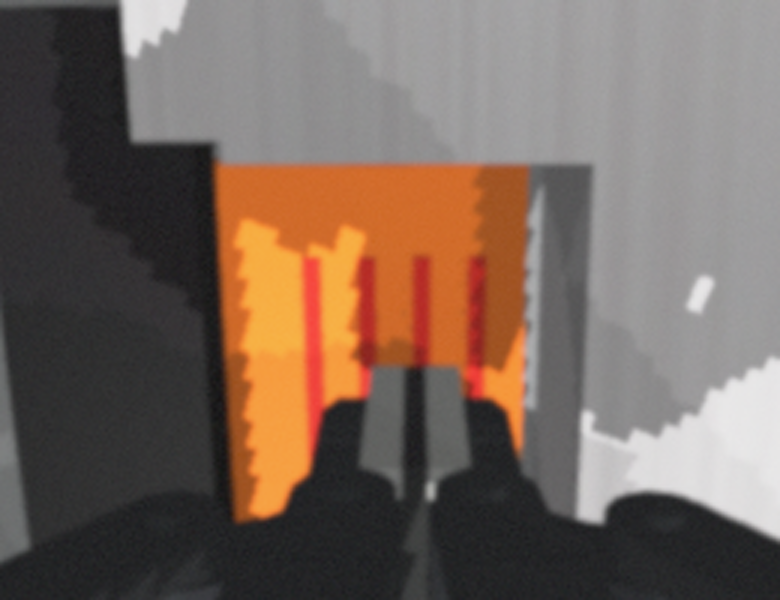

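Run:
```python
from h import *
for f in ('w1','w3'):
  z=np.load(f'pics/{f}.npz')
  uv=[(271,v) for v in range(238,282,5)]
  w=world(f,uv)-z['tcp']; print(np.c_[uv,(w*1000).round(1), [z['d'][v,u] for u,v in uv]])
```

```text
[[ 2.71000000e+02  2.38000000e+02  1.23000000e+01 -4.76000000e+01
  -1.48400000e+02  3.17900300e-01]
 [ 2.71000000e+02  2.43000000e+02 -5.80000000e+00  8.70000000e+00
   1.35000000e+01  1.46231189e-01]
 [ 2.71000000e+02  2.48000000e+02 -5.80000000e+00  9.20000000e+00
   2.06000000e+01  1.39260292e-01]
 [ 2.71000000e+02  2.53000000e+02 -5.50000000e+00  8.60000000e+00
   2.42000000e+01  1.35940492e-01]
 [ 2.71000000e+02  2.58000000e+02 -5.60000000e+00  9.20000000e+00
   3.07000000e+01  1.29447550e-01]
 [ 2.71000000e+02  2.63000000e+02 -5.40000000e+00  9.00000000e+00
   3.48000000e+01  1.25561669e-01]
 [ 2.71000000e+02  2.68000000e+02 -5.30000000e+00  8.90000000e+00
   3.89000000e+01  1.21648066e-01]
 [ 2.71000000e+02  2.73000000e+02 -5.20000000e+00  8.90000000e+00
   4.29000000e+01  1.17801212e-01]
 [ 2.71000000e+02  2.78000000e+02 -5.00000000e+00  8.50000000e+00
   4.58000000e+01  1.15135238e-01]]
[[ 2.71000000e+02  2.38000000e+02 -4.70000000e+00  5.10000000e+00
  -2.70000000e+00  1.62852168e-01]
 [ 2.71000000e+02  2.43000000e+02 -5.90000000e+00  9.00000000e+00
   1.43000000e+01  1.45392939e-01]
 [ 2.71000000e+02  2.48000000e+02 -5.70000000e+00  8.80000000e+00
   1.96000000e+01  1.40323475e-01]
 [ 2.71000000e+02  2.53000000e+02 -5.60000000e+00  8.80000000e+00
   2.48000000e+01  1.35269910e-01]
 [ 2.71000000e+02  2.58000000e+02 -5.50000000e+00  8.80000000e+00
   2.97000000e+01  1.30573973e-01]
 [ 2.71000000e+02  2.63000000e+02 -5.60000000e+00  9.50000000e+00
   3.58000000e+01  1.24459259e-01]
 [ 2.71000000e+02  2.68000000e+02 -5.50000000e+00  9.40000000e+00
   4.00000000e+01  1.20473839e-01]
 [ 2.71000000e+02  2.73000000e+02 -5.30000000e+00  9.10000000e+00
   4.33000000e+01  1.17369421e-01]
 [ 2.71000000e+02  2.78000000e+02 -5.00000000e+00  8.30000000e+00
   4.54000000e+01  1.15527511e-01]]
```

The wrist depth puts the visible fingertip ~13 mm above the reported TCP height, which disagrees with "19 mm ahead". I trust contact over either, so I'll check the open picture w0 and then descend by force.

```bash
python3 - <<'E'
from h import *
z=np.load('pics/w0.npz')
uv=[(170,v) for v in range(250,300,8)]+[(178,v) for v in range(250,300,8)]+[(385,v) for v in range(250,300,8)]
w=world('w0',uv)-z['tcp']
from scipy.spatial.transform import Rotation as R
w=R.from_quat(z['rot']).inv().apply(w)
print(np.c_[uv,(w*1000).round(1)])
E
for i in 1; do python3 -m inch '[0,0,-0.4,0, 0,0,-0.4,0, 0,0,0,0]';python3 -m inch '[0,0,-0.3,0, 0,0,0,0]';python3 -m inch '[0,0,-0.2,0, 0,0,0,0]'; done | egrep 'tcp|force'
```

```text
[[ 1.700e+02  2.500e+02 -9.330e+01 -1.328e+02  2.235e+02]
 [ 1.700e+02  2.580e+02  1.020e+01 -4.260e+01 -3.000e+01]
 [ 1.700e+02  2.660e+02  7.700e+00 -4.220e+01 -3.200e+01]
 [ 1.700e+02  2.740e+02  5.000e+00 -4.190e+01 -3.360e+01]
 [ 1.700e+02  2.820e+02  2.300e+00 -4.170e+01 -3.530e+01]
 [ 1.700e+02  2.900e+02 -4.000e-01 -4.150e+01 -3.670e+01]
 [ 1.700e+02  2.980e+02 -3.700e+00 -4.170e+01 -3.710e+01]
 [ 1.780e+02  2.500e+02 -9.350e+01 -1.229e+02  2.242e+02]
 [ 1.780e+02  2.580e+02  6.900e+00 -4.180e+01 -2.260e+01]
 [ 1.780e+02  2.660e+02  3.200e+00 -4.210e+01 -2.260e+01]
 [ 1.780e+02  2.740e+02  3.000e-01 -4.180e+01 -2.450e+01]
 [ 1.780e+02  2.820e+02 -3.500e+00 -4.220e+01 -2.440e+01]
 [ 1.780e+02  2.900e+02 -6.600e+00 -4.210e+01 -2.570e+01]
 [ 1.780e+02  2.980e+02 -9.300e+00 -4.180e+01 -2.770e+01]
 [ 3.850e+02  2.500e+02 -9.290e+01  1.336e+02  2.217e+02]
 [ 3.850e+02  2.580e+02  1.070e+01  4.350e+01 -3.130e+01]
 [ 3.850e+02  2.660e+02  7.400e+00  4.370e+01 -3.170e+01]
 [ 3.850e+02  2.740e+02  4.800e+00  4.340e+01 -3.350e+01]
 [ 3.850e+02  2.820e+02  1.600e+00  4.340e+01 -3.430e+01]
 [ 3.850e+02  2.900e+02 -1.400e+00  4.340e+01 -3.520e+01]
 [ 3.850e+02  2.980e+02 -4.500e+00  4.350e+01 -3.600e+01]]
tcp_pos: [0.6224, -0.0503, 0.1405]
force: [-0.1, 0.2, 0.4]
tcp_pos: [0.6229, -0.0504, 0.1381]
force: [0.4, -0.4, -0.1]
tcp_pos: [0.623, -0.0504, 0.1364]
force: [0.1, 0.7, 2.2]
```

```bash
for i in 1; do python3 -m inch '[0,0,-0.3,0, 0,0,0,0]';python3 -m inch '[0,0,-0.3,0, 0,0,0,0]'; done | egrep 'tcp|force'
python3 - <<'E'
from h import *
snap('wrist','w4')
uv=[(265,190),(235,190),(265,215),(170,200),(205,200),(240,60)]
print(np.c_[uv,world('w4',uv).round(4)*1000])
crop('w4',140,120,400,320,3,'w4c')
for i in range(1): s=manip.sense();print(s['tcp_pos'],s['force'],s['t'])
E
```

```text
tcp_pos: [0.6229, -0.0504, 0.1333]
force: [-0.6, 0.7, 4.4]
tcp_pos: [0.623, -0.0504, 0.1303]
force: [-0.0, 0.7, 5.5]
[[265.  190.  606.3 -21.2 138.4]
 [235.  190.  593.8 -26.1 138.1]
 [265.  215.  610.4 -32.2 138. ]
 [170.  200.  573.6 -32.  163.6]
 [205.  200.  582.6 -35.6 137.3]
 [240.   60.  583.3  21.8 175. ]]
[ 0.62294928 -0.05044571  0.13033761] [-0.06686736  0.54843666  5.02211074] 7.325
```

```bash
sleep 1
```

```text
(no output)
```

View pics/w4c.png

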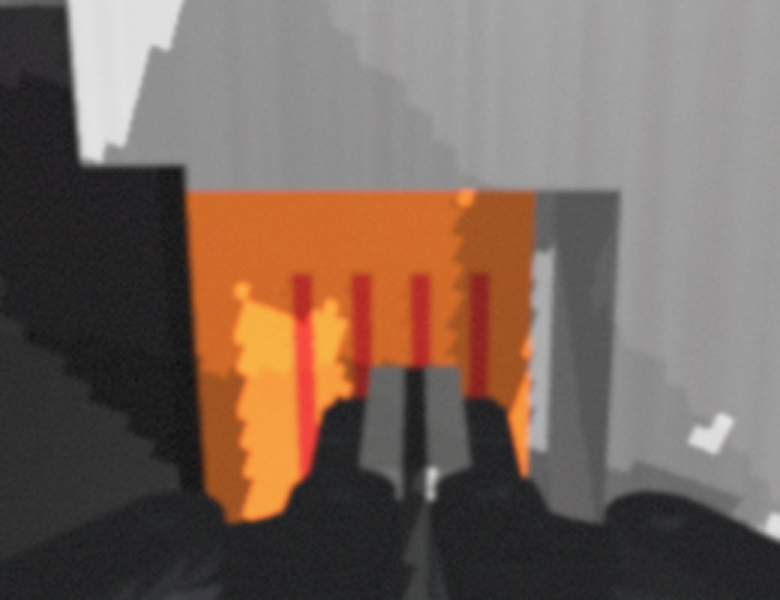

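Tab is pressed ~8 mm (depth reads z≈138, force ~5.3 N). I'll press 1 mm more and slide forward onto the lip.

```bash
python3 -m inch '[0,0,-0.1,0, -0.47,-0.18,0,0, -0.47,-0.18,0,0, -0.28,-0.11,0,0, 0,0,0,0]'| egrep 'tcp|force'; python3 -m inch '[-0.28,-0.11,0,0, -0.28,-0.11,0,0, -0.28,-0.11,0,0, 0,0,0,0]'| egrep 'tcp|force'
python3 -c "
from h import *
snap('wrist','w5');crop('w5',100,100,400,320,2.6,'w5c')"
```

```text
tcp_pos: [0.6133, -0.0553, 0.1303]
force: [2.2, 0.3, 5.5]
tcp_pos: [0.605, -0.0587, 0.1303]
force: [2.8, 0.5, 5.8]
```

View pics/w5.png

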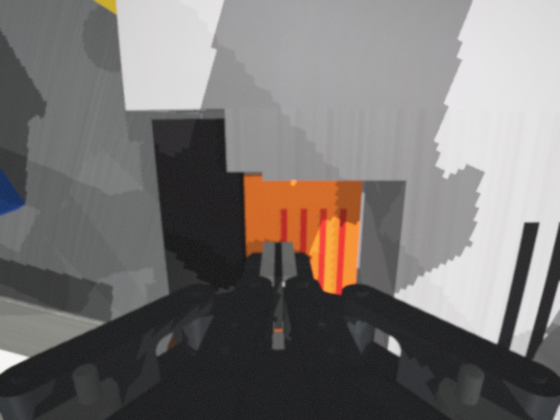

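```bash
python3 -m inch '[0,0,-0.15,0, 0,0,0,0]'| egrep 'tcp|force'; python3 -c "
from h import *
snap('wrist','w6')
uv=[(265,195),(300,195),(340,195),(190,150),(190,200),(300,140)]
print(np.c_[uv,world('w6',uv).round(4)*1000])"; python3 -m inch '[-0.28,-0.11,0,0, -0.28,-0.11,0,0, 0,0,0,0]'| egrep 'tcp|force'
```

```text
tcp_pos: [0.605, -0.0587, 0.1288]
force: [1.7, 0.7, 6.0]
[[265.  195.  589.2 -31.6 136.4]
 [300.  195.  603.8 -25.9 136.5]
 [340.  195.  620.6 -19.4 136.6]
 [190.  150.  557.5 -19.4 164.4]
 [190.  200.  562.9 -36.5 164.9]
 [300.  140.  591.1  -2.1 173.5]]
tcp_pos: [0.6, -0.0609, 0.1291]
force: [4.0, 1.1, 6.8]
```

```bash
python3 -m inch '[-0.37,-0.145,0,0, -0.37,-0.145,0,0, -0.37,-0.145,0,0, 0,0,0,0]'| egrep 'tcp|force';  python3 -m inch '[-0.37,-0.145,0,0, -0.37,-0.145,0,0, 0,0,0,0]'| egrep 'tcp|force'; python3 -c "
from h import *
snap('wrist','w7');snap('scene','s7')"
```

```text
tcp_pos: [0.5886, -0.0654, 0.129]
force: [3.8, 1.2, 7.0]
tcp_pos: [0.5812, -0.0683, 0.129]
force: [2.5, 0.7, 5.8]
```

View pics/w7.png

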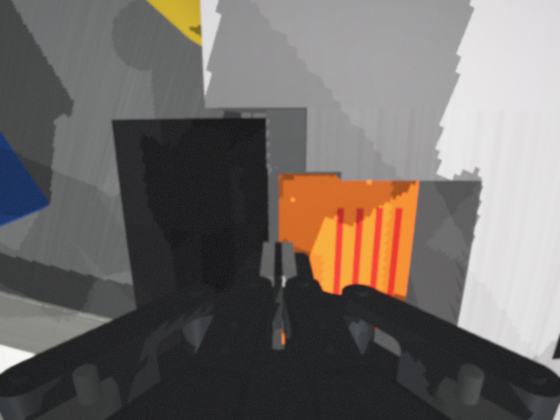

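```bash
python3 -m inch '[-0.37,-0.145,0,0, -0.37,-0.145,0,0, -0.37,-0.145,0,0, -0.37,-0.145,0,0, 0,0,0,0]'| egrep 'tcp|force';  python3 -m inch '[-0.37,-0.145,0,0, -0.37,-0.145,0,0, -0.37,-0.145,0,0, 0,0,0,0]'| egrep 'tcp|force'; python3 -c "
from h import *
snap('wrist','w8')
C,p,d=cloud('w8')
o=np.array([.6676,-.0335]);a=np.radians(21.4);ex=np.array([np.cos(a),np.sin(a)]);ey=np.array([-ex[1],ex[0]])
for v in (150,200):
  for u in range(60,300,12):
    X=C[v,u]; print(u,v,(np.r_[(X[:2]-o)@ex,(X[:2]-o)@ey,X[2]]*1000).round())"
```

```text
tcp_pos: [0.562, -0.0735, 0.1268]
force: [-0.2, 0.5, -0.3]
tcp_pos: [0.5579, -0.0761, 0.1272]
force: [14.0, 9.3, -11.5]
60 150 [-303.   41.   -0.]
72 150 [-292.   41.   -1.]
84 150 [-281.   40.    0.]
96 150 [-271.   40.   -2.]
108 150 [-260.   40.   -0.]
120 150 [-249.   40.    1.]
132 150 [-239.   40.   -1.]
144 150 [-229.   39.   -1.]
156 150 [-218.   39.    1.]
168 150 [-161.   53.  145.]
180 150 [-155.   53.  150.]
192 150 [-149.   53.  153.]
204 150 [-144.   54.  156.]
216 150 [-139.   54.  160.]
228 150 [-135.   54.  156.]
240 150 [-131.   53.  152.]
252 150 [-129.   49.  112.]
264 150 [-124.   48.  105.]
276 150 [-117.   47.   95.]
288 150 [-110.   46.   85.]
60 200 [-303.   -1.   10.]
72 200 [-299.   -4.   -1.]
84 200 [-288.   -4.   -1.]
96 200 [-277.   -4.   -0.]
108 200 [-266.   -4.   -1.]
120 200 [-255.   -4.   -1.]
132 200 [-244.   -4.   -0.]
144 200 [-233.   -4.   -1.]
156 200 [-223.   -4.   -1.]
168 200 [-211.   -4.    1.]
180 200 [-157.   33.  149.]
192 200 [-151.   34.  152.]
204 200 [-145.   35.  157.]
216 200 [-140.   36.  160.]
228 200 [-136.   35.  157.]
240 200 [-132.   33.  152.]
252 200 [-130.   23.  112.]
264 200 [-124.   21.  104.]
276 200 [-117.   19.   96.]
288 200 [-110.   16.   85.]
```

View pics/w8.png

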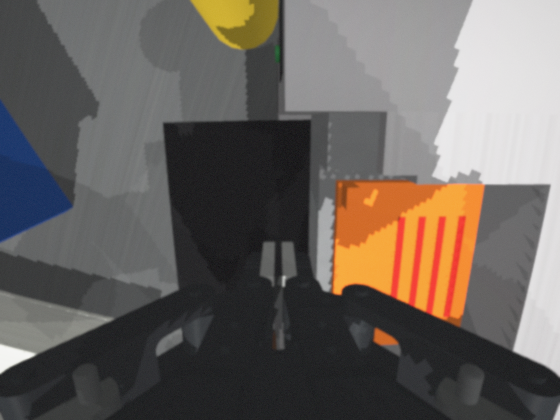

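w8: the cover has fallen forward and rests tilted (head top from unit x≈-139,z160 to ≈-164,z144, ~33°), with the tab at (410,240) sprung back. I'll back off, rise, move over the head and open to 70 %.

```bash
python3 -m inch '[0.37,0.15,0,0, 0.28,0.11,0.5,0, 0,0,4,0, 0,0,5,0, 0,0,5,0, 0,0,0,0]'| egrep 'tcp|force|t:';  python3 -m inch '[-1.7,-0.66,0,0, -1.7,-0.66,0,0, 0,0,0,0, 0,0,0,0]' 70 40| egrep 'tcp|force|t:|gap'; python3 -c "
from h import *
snap('wrist','w9');snap('scene','s9');crop('s9',190,170,330,300,5,'s9c')
C,p,d=cloud('w9')
o=np.array([.6676,-.0335]);a=np.radians(21.4);ex=np.array([np.cos(a),np.sin(a)]);ey=np.array([-ex[1],ex[0]])
m=(d>0)&(C[...,2]>.135)&(C[...,2]<.17); 
X=C;ux=((X[...,:2]-o)@ex)*1000;uy=((X[...,:2]-o)@ey)*1000
m&=(ux<-125)&(ux>-175)&(abs(uy)<90)
for a0 in range(-180,-120,4):
  k=m&(ux>=a0)&(ux<a0+4)
  if k.sum()>20: print(a0,k.sum(),np.median(C[k][:,2])*1000,uy[k].min(),uy[k].max())
print(manip.sense()['t'])
"
```

```text
t: 12.08
tcp_pos: [0.5606, -0.0764, 0.2772]
tool_rot: [0.564, 0.826, 0.001, 0.004]
force: [-0.4, -0.3, -0.9]
t: 12.58
tcp_pos: [0.5247, -0.0887, 0.2723]
tool_rot: [0.564, 0.826, 0.0, -0.0]
force: [-0.1, -0.5, 0.4]
finger_gap: 0.704
-164 124 146.05807709156812 -64.99418850531583 63.659743658138936
-160 673 147.61379137303533 -65.82430825206954 63.667701951762076
-156 663 150.2235999356596 -65.83554787435666 63.67070521966575
-152 671 152.7488435075166 -65.54232132925017 63.68256494715262
-148 744 155.24001844765854 -66.10373870043652 63.688551566258845
-144 742 157.97233851947703 -65.92919193871093 63.700893314578344
-140 771 160.62800937781796 -65.93771907285331 63.7107801205968
-136 656 159.92597251421356 -66.21710112323272 63.719499928837365
-132 615 153.70548835719038 -65.9360076923652 63.68609825783664
-128 109 149.9769905424611 -89.97009494365427 63.66290345648459
12.675
```

View pics/w9.png

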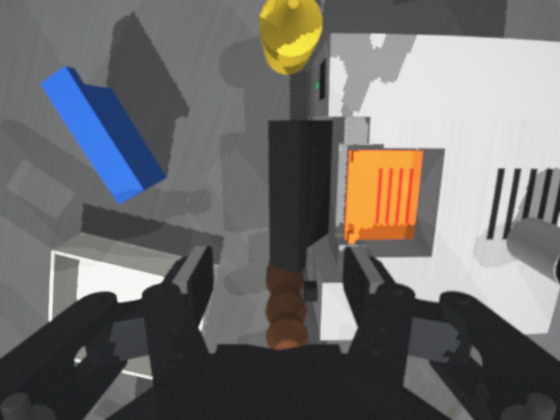

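View pics/s9c.png

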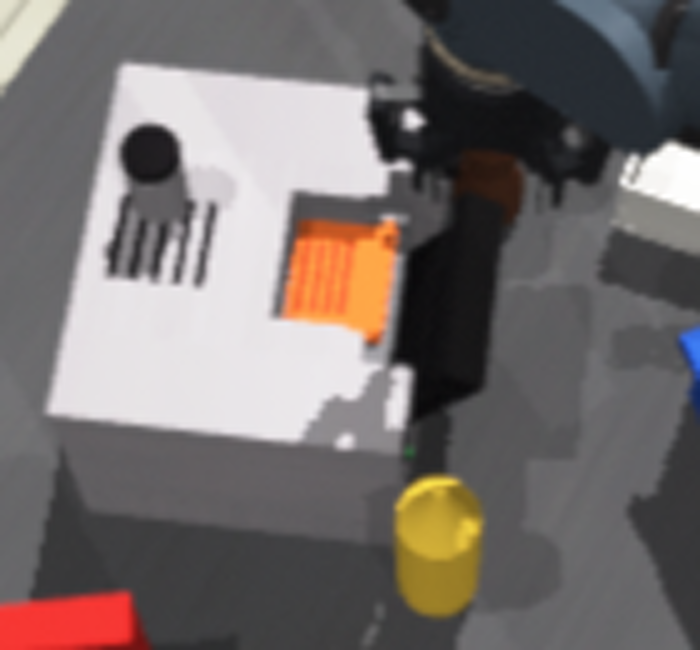

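```bash
python3 -m inch '[0.62,0.2,-2,0, 0,0,-4,0, 0,0,-4,0, 0,0,-3,0, 0,0,0,0, 0,0,0,0]'| egrep 'tcp|force|t:'; python3 -c "
from h import *
snap('wrist','w10')"
```

```text
t: 13.42
tcp_pos: [0.532, -0.0869, 0.1434]
tool_rot: [0.564, 0.826, 0.0, 0.001]
force: [-0.3, -0.2, 0.7]
```

View pics/w10.png

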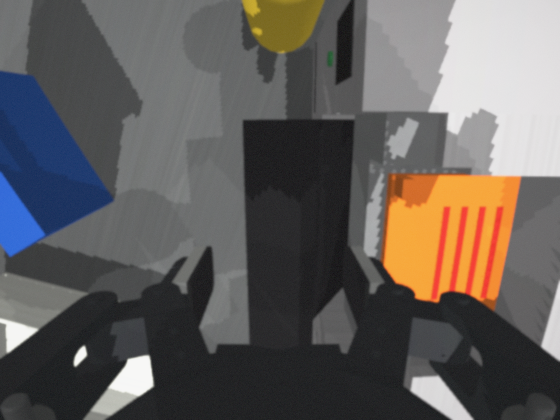

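```bash
python3 -c "
from h import *
C,p,d=cloud('w10')
o=np.array([.6676,-.0335]);a=np.radians(21.4);ex=np.array([np.cos(a),np.sin(a)]);ey=np.array([-ex[1],ex[0]])
for v in (150,190,225):
  for u in range(232,372,6):
    X=C[v,u]; print(u,v,(np.r_[(X[:2]-o)@ex,(X[:2]-o)@ey,X[2]]*1000).round())
z=np.load('pics/w10.npz');T=z['tcp'];print(T,(T[:2]-o)@ex)
for u,v in [(212,262),(350,262),(205,258),(355,258)]:
    X=C[v,u]; print(u,v,(np.r_[(X[:2]-o)@ex,(X[:2]-o)@ey,X[2]]*1000).round())
"
```

```text
232 150 [-186.   36.   -1.]
238 150 [-180.   36.   -1.]
244 150 [-160.   50.  146.]
250 150 [-157.   51.  148.]
256 150 [-154.   51.  150.]
262 150 [-152.   51.  151.]
268 150 [-149.   51.  153.]
274 150 [-146.   51.  155.]
280 150 [-144.   51.  156.]
286 150 [-142.   52.  160.]
292 150 [-139.   52.  161.]
298 150 [-137.   52.  161.]
304 150 [-134.   52.  160.]
310 150 [-131.   51.  157.]
316 150 [-128.   51.  151.]
322 150 [-119.   46.  100.]
328 150 [-114.   45.   92.]
334 150 [-109.   44.   84.]
340 150 [-103.   44.   76.]
346 150 [-97.  43.  66.]
352 150 [-91.  42.  57.]
358 150 [-97.  46.  98.]
364 150 [-97.  47. 112.]
370 150 [-97.  48. 124.]
232 190 [-187.   -0.    1.]
238 190 [-181.   -0.   -0.]
244 190 [-161.   32.  146.]
250 190 [-158.   32.  148.]
256 190 [-155.   33.  150.]
262 190 [-152.   33.  152.]
268 190 [-149.   34.  153.]
274 190 [-147.   34.  155.]
280 190 [-144.   34.  157.]
286 190 [-141.   35.  159.]
292 190 [-139.   35.  160.]
298 190 [-137.   35.  161.]
304 190 [-134.   35.  161.]
310 190 [-131.   34.  155.]
316 190 [-128.   33.  149.]
322 190 [-118.   21.   
[... 341 characters left out ...]
  16.  149.]
262 225 [-152.   16.  150.]
268 225 [-149.   17.  153.]
274 225 [-147.   18.  154.]
280 225 [-144.   18.  156.]
286 225 [-141.   19.  158.]
292 225 [-139.   20.  160.]
298 225 [-136.   20.  161.]
304 225 [-134.   19.  159.]
310 225 [-130.   18.  154.]
316 225 [-121.    0.  103.]
322 225 [-117.   -2.   96.]
328 225 [-112.   -4.   89.]
334 225 [-106.   -8.   80.]
340 225 [-100.  -11.   70.]
346 225 [-93. -14.  61.]
352 225 [-97.  -3.  95.]
358 225 [-97.   2. 109.]
364 225 [-97.   7. 122.]
370 225 [-94.   8. 125.]
[ 0.53197599 -0.08685831  0.14343403] -0.14574273477369298
212 262 [-175.    2.  159.]
350 262 [-115.    7.  170.]
205 258 [-175.    9.  171.]
355 258 [-114.   10.  173.]
```

```bash
python3 -m inch '[-0.14,-0.06,-0.9,0, 0,0,-0.9,0, 0,0,-0.9,0, 0,0,0,0]'| egrep 'tcp|force|t:'; python3 -m inch '[0,0,0,0, 0,0,0,0, 0,0,0,0, 0,0,0,0, 0,0,0,0, 0,0,0,0]' 10 40| egrep 'tcp|force|t:|gap';python3 -c "
from h import *
snap('wrist','w11')"
```

```text
t: 13.98
tcp_pos: [0.5288, -0.087, 0.1146]
tool_rot: [0.564, 0.826, -0.0, -0.001]
force: [0.8, 0.8, 0.8]
t: 14.72
tcp_pos: [0.5306, -0.087, 0.116]
tool_rot: [0.564, 0.826, 0.001, 0.001]
force: [4.8, 3.6, 0.3]
finger_gap: 0.361
```

View pics/w11.png

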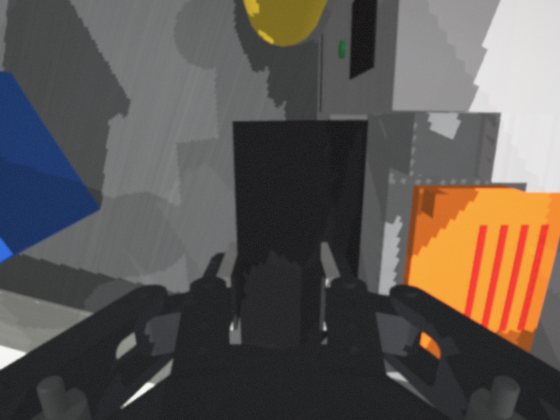

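```bash
cat >> h.py <<'E'
o=np.array([.6676,-.0335]);a=np.radians(21.4);ex=np.array([np.cos(a),np.sin(a)]);ey=np.array([-ex[1],ex[0]])
def UC(f):
    C,p,d=cloud(f); return np.dstack([(C[...,:2]-o)@ex*1000,(C[...,:2]-o)@ey*1000,C[...,2]*1000]),C,d
E
python3 -c "
from h import *
U,C,d=UC('w11')
for v in (150,200):
  for u in range(228,392,8): print(u,v,U[v,u].round())
s=manip.sense();print(s['force'],s['tcp_pos'],s['finger_gap'])
"
```

```text
228 150 [-186.   39.   -2.]
236 150 [-162.   53.  145.]
244 150 [-159.   53.  147.]
252 150 [-155.   54.  151.]
260 150 [-153.   54.  151.]
268 150 [-150.   54.  154.]
276 150 [-147.   54.  155.]
284 150 [-144.   54.  157.]
292 150 [-142.   55.  159.]
300 150 [-139.   55.  161.]
308 150 [-136.   54.  158.]
316 150 [-133.   54.  154.]
324 150 [-123.   49.  104.]
332 150 [-118.   48.   96.]
340 150 [-112.   48.   88.]
348 150 [-106.   47.   80.]
356 150 [-99.  46.  70.]
364 150 [-91.  45.  58.]
372 150 [-97.  49.  95.]
380 150 [-98.  50. 112.]
388 150 [-97.  51. 121.]
228 200 [-188.   -2.   -1.]
236 200 [-162.   34.  145.]
244 200 [-159.   35.  147.]
252 200 [-156.   35.  149.]
260 200 [-153.   36.  152.]
268 200 [-150.   36.  154.]
276 200 [-147.   37.  155.]
284 200 [-144.   37.  156.]
292 200 [-141.   37.  158.]
300 200 [-139.   38.  161.]
308 200 [-136.   37.  158.]
316 200 [-133.   36.  153.]
324 200 [-122.   23.  102.]
332 200 [-117.   21.   95.]
340 200 [-111.   19.   86.]
348 200 [-104.   17.   76.]
356 200 [-96.  14.  65.]
364 200 [-97.  19.  87.]
372 200 [-147.   65.  266.]
380 200 [-97.  27. 115.]
388 200 [-96.  29. 125.]
[ 3.21729379  3.60445366 -0.14104166] [ 0.5306514  -0.08701239  0.11598927] 0.3590932897574627
```

Still tilted 33° and gripped across the head. Drawing it out along its plane.

```bash
python3 -m inch '[-0.25,-0.1,0.42,0, -0.25,-0.1,0.42,0, -0.5,-0.2,0.84,0, 0,0,0,0]' - 60| egrep 'tcp|force|gap';python3 -m inch '[-0.5,-0.2,0.84,0, -0.5,-0.2,0.84,0, -0.5,-0.2,0.84,0, 0,0,0,0]'| egrep 'tcp|force|t:|gap';python3 -c "
from h import *
snap('wrist','w12');snap('scene','s12');crop('s12',190,170,330,300,5,'s12c')
U,C,d=UC('w12')
for v in (150,200):
  for u in range(228,340,8): print(u,v,U[v,u].round())"
```

```text
tcp_pos: [0.5187, -0.0915, 0.1332]
force: [0.3, -0.9, -0.0]
finger_gap: 0.352
t: 15.78
tcp_pos: [0.5043, -0.0975, 0.1584]
tool_rot: [0.564, 0.826, 0.0, 0.001]
force: [-0.2, -0.0, -2.1]
finger_gap: 0.352
228 150 [-221.   35.   -0.]
236 150 [-190.   53.  189.]
244 150 [-187.   53.  190.]
252 150 [-184.   53.  191.]
260 150 [-181.   54.  194.]
268 150 [-178.   54.  196.]
276 150 [-175.   54.  197.]
284 150 [-172.   54.  200.]
292 150 [-170.   54.  201.]
300 150 [-167.   55.  204.]
308 150 [-165.   54.  202.]
316 150 [-161.   54.  196.]
324 150 [-152.   49.  148.]
332 150 [-146.   48.  140.]
228 200 [-223.  -13.    1.]
236 200 [-191.   34.  187.]
244 200 [-187.   35.  190.]
252 200 [-184.   35.  192.]
260 200 [-181.   35.  193.]
268 200 [-178.   36.  195.]
276 200 [-175.   37.  198.]
284 200 [-172.   37.  200.]
292 200 [-170.   38.  202.]
300 200 [-167.   38.  205.]
308 200 [-164.   37.  199.]
316 200 [-161.   36.  196.]
324 200 [-151.   23.  145.]
332 200 [-145.   21.  138.]
```

View pics/s12c.png

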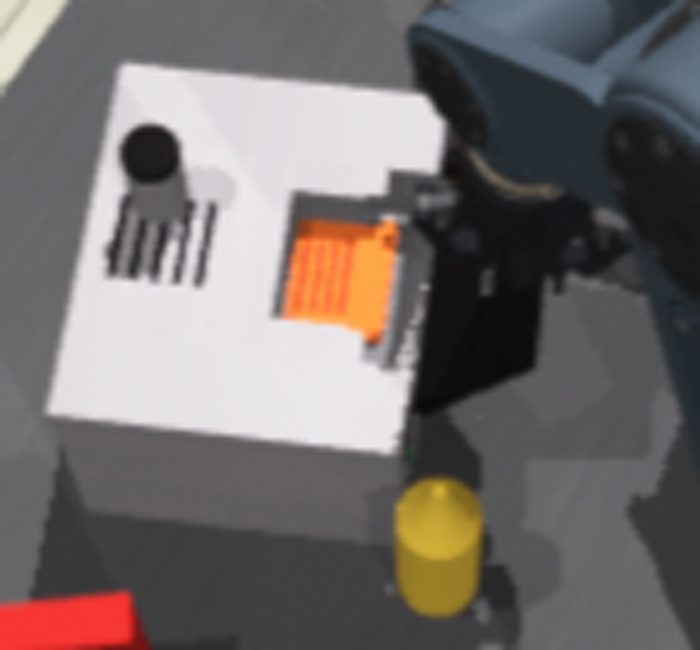

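View pics/w12.png

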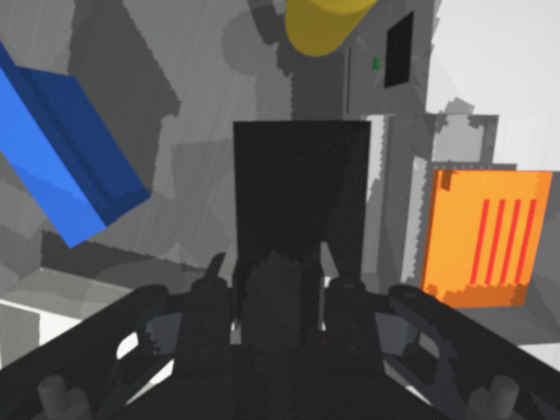

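Held firmly: foot is now ~89 mm up and clear of the sill, with tilt unchanged. Lifting and carrying to the pan, turning −0.246 rad.

```bash
python3 -m inch '[0,0,2,0, 0,0,3,0, 0,0,4,0, 0,0,3,0, -0.5,-1.2,0,0, -0.96,-2.4,0,-0.025, -0.96,-2.4,0,-0.025, -0.96,-2.4,0,-0.025, -0.96,-2.4,0,-0.025, -0.96,-2.4,0,-0.025, -0.96,-2.4,0,-0.025, -0.96,-2.4,0,-0.025, -0.96,-2.4,0,-0.025, -0.96,-2.4,0,-0.025, -0.5,-1.1,0,-0.021, 0,0,0,0]'| egrep 'tcp|force|gap|t:'; python3 -m inch '[0,0,-2,0, 0,0,-3,0, 0,0,-3,0, 0,0,-2,0, 0,0,0,0, 0,0,0,0]'| egrep 'tcp|force|gap|t:';python3 -c "
from h import *
snap('wrist','w13');snap('top','t13');snap('scene','s13');crop('t13',220,150,420,310,4,'t13c')
from scipy.spatial.transform import Rotation as R
s=manip.sense();print(s['tcp_pos'],R.from_quat(s['tool_rot']).as_matrix().round(3)[:2],s['t'])
"
```

```text
t: 17.88
tcp_pos: [0.4072, -0.3363, 0.2763]
tool_rot: [0.661, 0.75, 0.0, -0.001]
force: [1.4, -0.2, -3.3]
finger_gap: 0.355
t: 18.62
tcp_pos: [0.4087, -0.336, 0.1782]
tool_rot: [0.66, 0.751, 0.0, 0.0]
force: [-0.9, -0.8, -2.7]
finger_gap: 0.35
[ 0.40867377 -0.33659137  0.17869994] [[-0.127  0.992  0.001]
 [ 0.992  0.127 -0.002]] 18.775
```

View pics/t13c.png

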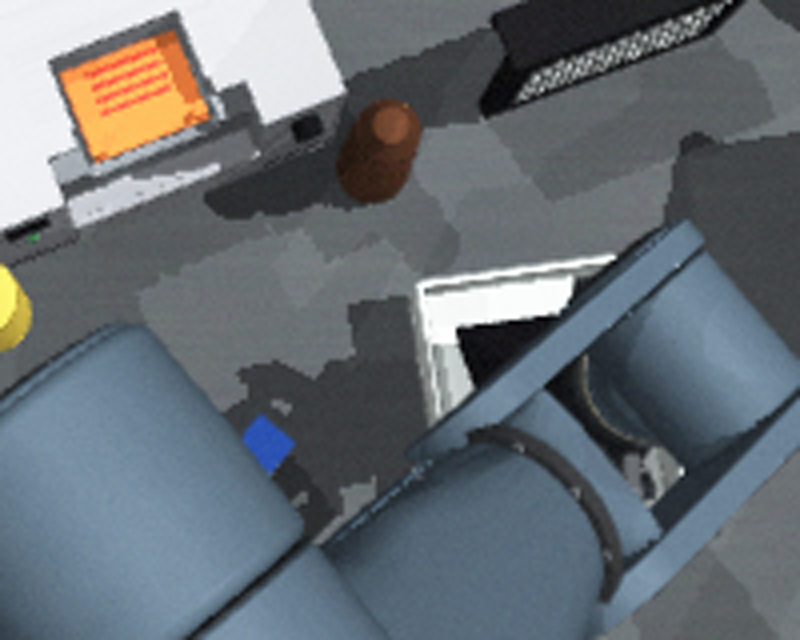

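View pics/w13.png

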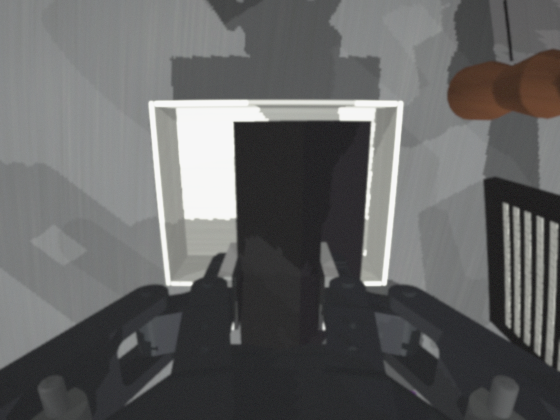

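View pics/s13.png

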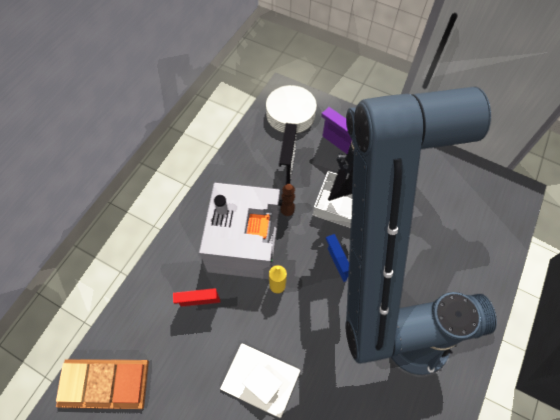

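w13: the cover hangs over the pan, aligned with its walls (rim (150,103)–(403,103)). Checking lateral clearance numerically.

```bash
cat >> h.py <<'E'
po=np.array([.4064,-.3363]);pa=np.radians(7.3);px=np.array([np.cos(pa),np.sin(pa)]);py=np.array([-px[1],px[0]])
def PC(f):
    C,p,d=cloud(f); return np.dstack([(C[...,:2]-po)@px*1000,(C[...,:2]-po)@py*1000,C[...,2]*1000]),C,d
E
python3 -c "
from h import *
P,C,d=PC('w13')
for u,v in [(300,120),(300,123),(300,126),(300,102),(300,105),(200,102),(153,150),(158,200),(398,150),(392,200),(394,230),(240,140),(260,140),(280,140),(300,140),(310,140),(330,140),(350,140),(362,140),(368,140),(172,282),(378,282)]: print(u,v,P[v,u].round(1))
k=(P[...,2]>195)&(P[...,2]<260)&(abs(P[...,0])<40)&(d>0);k[:118]=0;k[230:]=0
print(P[k][:,1].max())
k=(d>0)&(abs(P[...,2]-64)<6)&(abs(P[...,0])<125)&(P[...,1]<110)&(P[...,1]>0)
r=cv2.minAreaRect(P[k][:,:2].astype(np.float32));print(r)
for q in (P[k][:,0].min(),P[k][:,0].max(),P[k][:,1].max()): print(q)
"
```

```text
300 120 [ 13.7  63.8 171.8]
300 123 [ 10.1  63.2 224.1]
300 126 [ 10.2  62.2 222.8]
300 102 [20.8 76.8 63.8]
300 105 [21.3 74.8 57.7]
200 102 [-57.   77.1  64.7]
153 150 [-97.9  40.   63.5]
158 200 [-97.2  -1.6  64.5]
398 150 [101.2  39.9  63.8]
392 200 [99.6 -1.8 64.4]
394 230 [128.7 -51.5  -0.7]
240 140 [-10.5  57.  208.7]
260 140 [ -2.9  57.3 214.1]
280 140 [  3.9  57.6 218.3]
300 140 [ 10.3  57.8 222.3]
310 140 [ 13.7  57.7 220.2]
330 140 [ 29.5  54.  162.7]
350 140 [ 44.2  52.7 141.7]
362 140 [ 55.   51.8 126.6]
368 140 [ 61.1  51.2 117.9]
172 282 [-92.2 -78.2  64.2]
378 282 [ 94.5 -78.8  63.4]
63.809195383436894
((1.4808120727539062, 39.27989196777344), (200.36248779296875, 78.4980239868164), 0.008084302768111229)
-98.70487930674675
101.65994126276532
78.52260726484535
```

```bash
python3 -m inch '[0,0,-3,0, 0,0,-3,0, 0,0,-2,0, 0,0,-1,0, 0,0,0,0]'| egrep 'tcp|force|gap|t:'; python3 -m inch '[0,0,-0.4,0, 0,0,-0.3,0, 0,0,0,0]'| egrep 'tcp|force|gap|t:';python3 -m inch '[0,0,-0.2,0, 0,0,0,0]'| egrep 'tcp|force|gap|t:'
```

```text
t: 19.4
tcp_pos: [0.4082, -0.3363, 0.0877]
tool_rot: [0.661, 0.751, 0.0, -0.0]
force: [-0.8, -0.2, -2.7]
finger_gap: 0.347
t: 19.77
tcp_pos: [0.4081, -0.3362, 0.0808]
tool_rot: [0.661, 0.751, -0.0, 0.0]
force: [0.0, -0.6, -2.5]
finger_gap: 0.353
t: 20.02
tcp_pos: [0.408, -0.3362, 0.0786]
tool_rot: [0.661, 0.751, 0.0, -0.0]
force: [-0.1, 0.2, -2.5]
finger_gap: 0.35
```

```bash
for i in 1; do python3 -m inch '[0,0,-0.2,0, 0,0,0,0]';python3 -m inch '[0,0,-0.2,0, 0,0,0,0]';python3 -m inch '[0,0,-0.15,0, 0,0,0,0]'; done| egrep 'tcp|force|gap|t:'
```

```text
t: 20.27
tcp_pos: [0.408, -0.3361, 0.0765]
tool_rot: [0.661, 0.751, 0.0, -0.0]
force: [1.0, -0.1, -2.9]
finger_gap: 0.352
t: 20.52
tcp_pos: [0.408, -0.3361, 0.0744]
tool_rot: [0.661, 0.751, 0.0, -0.0]
force: [0.8, -0.0, -2.1]
finger_gap: 0.354
t: 20.78
tcp_pos: [0.4079, -0.3362, 0.0736]
tool_rot: [0.661, 0.751, -0.0, -0.0]
force: [-2.2, 0.8, 2.7]
finger_gap: 0.351
```

Foot is on the floor (force sign flipped at TCP z≈0.074). Keeping a light hold, I'll lean the cover lower about its foot and watch the forces.

```bash
python3 -m inch '[0,0,0,0, -0.42,-0.05,-0.25,0, -0.42,-0.05,-0.25,0, 0,0,0,0]' - 20| egrep 'tcp|force|gap|t:';python3 -m inch '[-0.4,-0.05,-0.28,0, -0.4,-0.05,-0.28,0, 0,0,0,0]'| egrep 'tcp|force|gap|t:'; python3 -c "
from h import *
snap('wrist','w14')
P,C,d=PC('w14')
for u in range(210,420,10): print(u,P[150,u].round())"
```

```text
t: 21.28
tcp_pos: [0.4006, -0.3378, 0.0685]
tool_rot: [0.661, 0.75, 0.0, 0.001]
force: [0.3, 0.7, 2.9]
finger_gap: 0.35
t: 21.65
tcp_pos: [0.3923, -0.339, 0.0626]
tool_rot: [0.661, 0.75, 0.0, 0.001]
force: [3.8, -0.3, 2.8]
finger_gap: 0.352
210 [-56.  44.   4.]
220 [-50.  44.   3.]
230 [-43.  44.   4.]
240 [-27.  53.  93.]
250 [-23.  53.  96.]
260 [-19.  53. 100.]
270 [-16.  54. 103.]
280 [-13.  54. 107.]
290 [ -9.  54. 109.]
300 [ -6.  54. 108.]
310 [ -3.  54. 105.]
320 [  1.  53. 100.]
330 [11. 50. 63.]
340 [17. 49. 56.]
350 [23. 48. 50.]
360 [29. 48. 45.]
370 [37. 47. 36.]
380 [45. 46. 27.]
390 [54. 45. 17.]
400 [65. 44.  5.]
410 [72. 44.  4.]
```

View pics/w14.png

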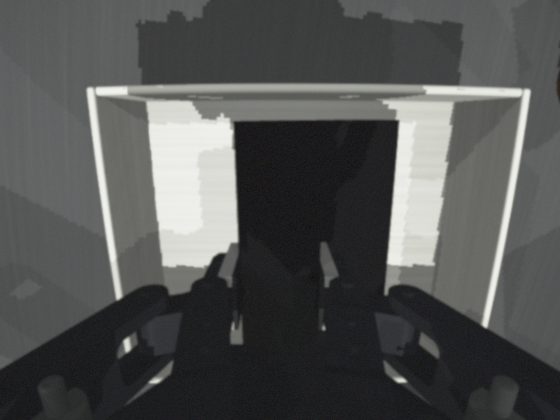

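It's pivoting as intended (tilt ~42°, foot at pan x≈62, forces <4 N). Continue.

```bash
python3 -m inch '[-0.37,-0.05,-0.32,0, -0.37,-0.05,-0.32,0, -0.34,-0.04,-0.35,0, -0.34,-0.04,-0.35,0, 0,0,0,0]'| egrep 'tcp|force|gap|t:';python3 -m inch '[-0.31,-0.04,-0.38,0, -0.31,-0.04,-0.38,0, -0.27,-0.04,-0.4,0, -0.27,-0.04,-0.4,0, 0,0,0,0]'| egrep 'tcp|force|gap|t:'; python3 -c "
from h import *
snap('wrist','w15')
P,C,d=PC('w15')
for u in range(210,430,10): print(u,P[150,u].round())"
```

```text
t: 22.32
tcp_pos: [0.3809, -0.3409, 0.0525]
tool_rot: [0.662, 0.749, 0.001, 0.005]
force: [5.9, 8.2, 27.7]
finger_gap: 0.353
t: 22.95
tcp_pos: [0.3685, -0.3425, 0.0376]
tool_rot: [0.662, 0.749, 0.001, 0.004]
force: [1.6, 7.5, 35.1]
finger_gap: 0.351
210 [-75.  46.   3.]
220 [-69.  46.   2.]
230 [-64.  46.   4.]
240 [-52.  52.  62.]
250 [-47.  53.  72.]
260 [-43.  54.  81.]
270 [-40.  53.  78.]
280 [-37.  53.  76.]
290 [-33.  53.  76.]
300 [-28.  50.  50.]
310 [-24.  50.  49.]
320 [-19.  50.  47.]
330 [-14.  50.  45.]
340 [-10.  50.  43.]
350 [-5. 49. 41.]
360 [ 0. 49. 39.]
370 [ 6. 49. 35.]
380 [11. 49. 34.]
390 [17. 48. 31.]
400 [23. 48. 29.]
410 [29. 48. 26.]
420 [36. 48. 22.]
```

View pics/w15.png

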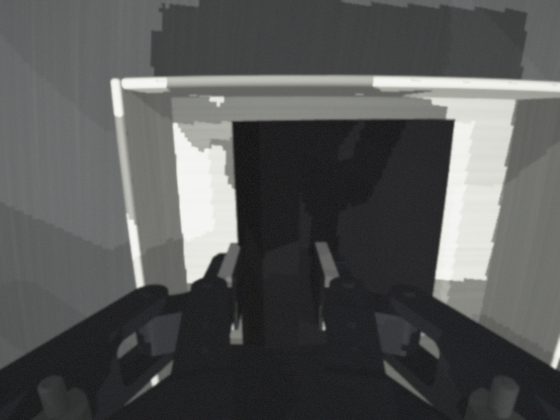

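Force is up to 35 N: the rear fingertip now bears on the plate's back, with the cover lying at ~65°. Relieve upward slightly, then open only partly, because the front finger is near the pan wall.

```bash
python3 -m inch '[0,0,0.3,0, 0,0,0.3,0, 0,0,0,0]'| egrep 'tcp|force|gap|t:';python3 -c "
from h import *
snap('wrist','w16')
P,C,d=PC('w16')
for u in range(210,430,10): print(u,P[150,u].round())"
```

```text
t: 23.38
tcp_pos: [0.366, -0.3423, 0.0398]
tool_rot: [0.661, 0.751, -0.0, 0.001]
force: [0.5, -2.3, 4.5]
finger_gap: 0.323
210 [-78.  46.   3.]
220 [-72.  46.   5.]
230 [-67.  46.   4.]
240 [-61.  46.   4.]
250 [-51.  51.  58.]
260 [-46.  53.  69.]
270 [-43.  53.  77.]
280 [-39.  53.  75.]
290 [-36.  53.  75.]
300 [-32.  53.  74.]
310 [-26.  51.  49.]
320 [-21.  50.  47.]
330 [-17.  50.  44.]
340 [-12.  50.  42.]
350 [-7. 50. 40.]
360 [-2. 50. 38.]
370 [ 3. 49. 37.]
380 [ 9. 49. 33.]
390 [15. 49. 31.]
400 [20. 49. 29.]
410 [27. 49. 26.]
420 [33. 48. 24.]
```

```bash
python3 -m inch '[0,0,0,0, 0,0,0,0, 0,0,0,0]' 52 20| egrep 'tcp|force|gap|t:'; python3 -c "
from h import *
snap('wrist','w17')"
```

```text
t: 23.8
tcp_pos: [0.3652, -0.3408, 0.0389]
tool_rot: [0.661, 0.751, 0.0, -0.001]
force: [-0.1, -0.3, -0.1]
finger_gap: 0.522
```

View pics/w17.png

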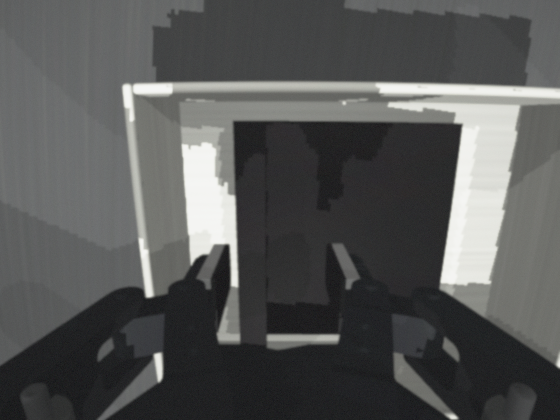

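w17: fingers are open (gap 0.52, zero force) and the cover lies in the pan, plate at (350,220). Retract straight up and away.

```bash
python3 -m inch '[0,0,0.5,0, 0,0,1,0, 0,0,3,0, 0,0,5,0, 0,0,5,0, 0,0,5,0, 0,0,3,0, 2,-4,0,0, 2,-4,0,0, 2,-4,0,0, 2,-4,0,0, 0,0,0,0, 0,0,0,0]'| egrep 'tcp|force|gap|t:'; python3 -c "
from h import *
snap('wrist','w18');snap('top','t18');snap('scene','s18');crop('t18',190,90,430,310,3,'t18c')
P,C,d=PC('t18')
k=(d>0)&(abs(P[...,0])<130)&(abs(P[...,1])<110);k&=C[...,2]>.068
print(k.sum(),C[k][:,2].max() if k.any() else 0)
"
```

```text
t: 25.48
tcp_pos: [0.4453, -0.5005, 0.2645]
tool_rot: [0.661, 0.751, 0.0, -0.001]
force: [0.7, 0.5, 0.7]
finger_gap: 0.524
7785 0.8031956959154445
```

View pics/t18c.png

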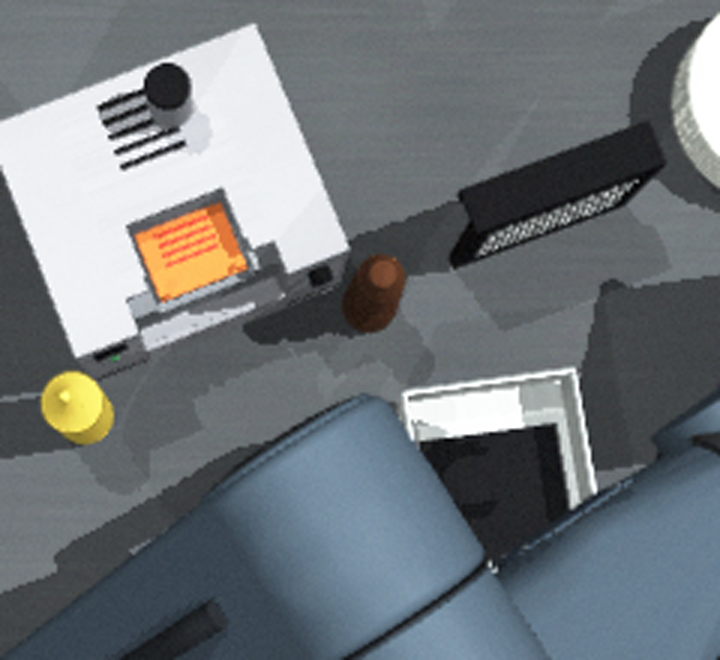

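View pics/w18.png

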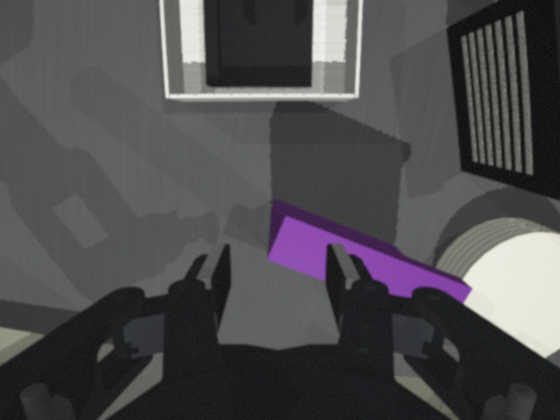

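View pics/s18.png

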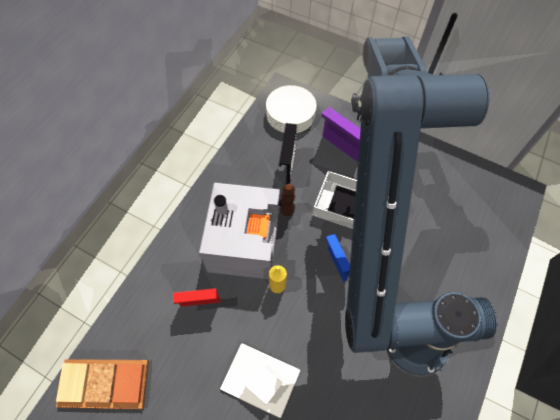

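```bash
python3 -c "
from h import *
P,C,d=PC('w18')
for u,v in [(210,50),(213,70),(240,50),(270,70),(300,70),(335,50),(190,50)]: print(u,v,P[v,u].round())
print(world('t18',[(246,118),(214,222),(316,184)]).round(3), manip.sense()['force'])
job.sign_off()"
```

```text
210 50 [-55. -29.  33.]
213 70 [-52. -51.  34.]
240 50 [-24. -26.  13.]
270 70 [ 10. -48.  12.]
300 70 [ 45. -48.  14.]
335 50 [ 87. -24.   3.]
190 50 [-84. -23.   3.]
[[ 0.729 -0.042  0.243]
 [ 0.482  0.044  0.166]
 [ 0.577 -0.217  0.165]] [-0.15938439  0.00379754  0.53179353]
the job is handed in; nothing more can be done
```

The grille cover is out of the unit and lying flat on the pan floor, and the job was handed in at about 26 s of the 61 s.

**What I did:** I pressed the orange tab about 8–9 mm with the fingers shut and slid forward against the cover's lip until the cover rested tilted at about 33°. I then gripped it across its head and drew it out along its own plane. I carried it over the pan and lowered it until its foot was on the floor. Still holding it, I leaned it down to about 65°, then let go.

**Last checks:**
- **Cover:** it lies inside the pan walls, with its plate about 13 mm and its head about 34 mm above the counter.
- **Gripper:** it was clear and the force on it was near zero.
- **Other items:** the squeeze bottle, mill and shaker measured where they were at the start (within 3 mm). I only saw the tub in the scene picture, where it looked unmoved.

**What disagreed or went less well:**
- **Fingertip height:** the shut fingertips were about 9 mm above the reported TCP height when they touched the tab, not 19 mm ahead of it. I went by contact and depth instead.
- **Force while leaning the cover:** the force reached about 35 N, most likely the rear fingertip on the plate. I eased off before releasing. For the last part of the drop, from about 65°, the cover was no longer held.

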